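# Open the chamber valve one turn and start the pump

### The job

Push the black valve wheel on top of the vacuum chamber round by its upright orange handle through exactly one turn anticlockwise seen from above, so that the handle comes back to where it started; then press the green button on the grey control box fully in and let it go. Only push, with the fingertips or the outside of the fingers: do not take the handle between the fingers, do not press the red emergency stop, press the green button only after the turn, and leave the loose things where they are.

Things in the scene. Friction and masses are not known exactly. Their poses are not given: they have to be found in the camera images.
- valve_wheel (a joint): angle of the valve wheel about its vertical axis, rad, growing anticlockwise seen from above; starts between -0.6 and 0.6, one full turn adds 6.283; the stops lie far off at -1 and 10. It turns stiffly (about 3.6 N at the handle) and stays where it is left
- wheel_hub (a point): centre of the valve wheel on its axis, 152 mm above the table. The wheel lies level: a black ring of 70 mm mean radius, made of a round bar 14 mm thick (its top at 159 mm), three aluminium spokes 10 mm thick and a hub 30 mm wide whose top stands at 161 mm. It sits on a vacuum chamber: a steel drum between two white plates on a 160 mm square aluminium foot, nothing of it reaching above the wheel
- handle: upright orange handle on the wheel's ring where a spoke ends, 20 mm thick and 48 mm tall; origin on its axis at its foot, 70 mm from the wheel's axis and 157 mm above the table (top at 205 mm); it goes round with the wheel and its grip spins loosely about its own upright axis
- start_button (a joint): travel of the green button, m: 0 is out, 0.006 fully in (about 5 N, vertical, springs back)
- start_button_top (a point): centre of the top face of the green button, 28 mm wide, in a black collar on top of the grey control box (130 x 190 mm, 80 mm high); its top 98 mm above the table, standing 6 mm proud of the collar; pressed straight down. The box stands beside the chamber, on either side of it
- stop_button (a joint): travel of the red emergency stop, m: 0 is out; must not be pressed
- stop_button_top (a point): centre of the top face of the red emergency stop, 36 mm wide, yellow collar, on the same box 116 mm from the green one
- bottle: loose white bottle with a red cap, 48 mm wide, 120 mm tall, standing between chamber and box; origin at its foot
- fitting: loose brass fitting, 28 mm wide, 24 mm tall, standing on top of the control box, 70 to 125 mm (centre to centre) from the green button; origin at its foot
- screwdriver: loose screwdriver lying on the table near the robot; origin under its middle
- clamp_ring: loose steel ring, 60 mm wide, 14 mm high, on the table near the robot; origin at its underside
- wrench: loose wrench lying at the left side; origin under its middle
- mug: loose blue mug, 80 mm wide, 90 mm tall, at the right side; origin at its foot
- jar: loose amber jar, 56 mm wide, 60 mm tall, beyond the work; origin at its foot

How it is judged:
On the way, in this order (a step that is already met when the one before it is completed fails the run):
1. the handle is pushed past the far side of its circle, anticlockwise, with the fingers on the handle (value of joint valve_wheel above 1.4 rad and distance of handle from where it was at the start of the episode above 0.115 m and contact force between the fingers and handle above 0.3 N), for 0.05 s.
2. the wheel has made one turn, the handle within 15 mm of where it started (value of joint valve_wheel between 5.48319 and 7.08319 rad and distance of handle from where it was at the start of the episode below 0.015 m), for 0.3 s.
3. the green button is pressed fully in (value of joint start_button above 0.0045 m), for 0.05 s.
At the end, for the whole second after the job is handed in: The wheel stands still exactly one turn further anticlockwise, its handle within 15 mm (12 degrees) of where it started; both buttons are out again; every loose thing lies within 20 mm of its starting place (all of step 2 and velocity of joint valve_wheel between -0.05 and 0.05 rad/s and value of joint each of start_button, stop_button below 0.0015 m and distance of each of bottle, fitting, screwdriver, clamp_ring, wrench, mug, jar from where it was at the start of the episode below 0.02 m); the robot touches nothing.
It fails at once if the handle is taken between the fingers (horizontal distance between the grasp point and handle below 0.009 m and height (world z) of the grasp point below 0.205 m and contact force between the fingers and handle above 0.3 N).
It fails at once if the green button is pressed before the wheel has made its turn, or with the wheel out of place (value of joint start_button above 0.003 m and not (value of joint valve_wheel between 5.48319 and 7.08319 rad and distance of handle from where it was at the start of the episode below 0.015 m)).
It fails at once if the red emergency stop is pressed (value of joint stop_button above 0.002 m).
It fails at once if a loose thing is lifted, carried or pushed more than 20 mm away (distance of any of bottle, fitting, screwdriver, clamp_ring, wrench, mug, jar from where it was at the start of the episode above 0.02 m).
It fails at once if a standing thing is knocked over (angle between any of bottle, mug, jar, fitting's own z axis and vertical above 0.5 rad).
It also fails if it takes over 70 s, if anything falls off the work surface, if the arm or the gripper's body presses on something with over 40 N, if the wrist force passes 120 N, or if a joint passes its speed limit or range.

### The arm

A 7-joint arm with a two-finger parallel gripper is mounted at the origin on the work surface. World frame = base frame: x ahead of the robot, y to its left, z up, the work surface at z = 0. Lengths are in m, angles in rad, forces in N, time in s.
With the tool pointing down it reaches from about 0.4 to 0.85 m from the base axis. Payload 4.5 kg.
Tool frame: the origin (TCP) lies on the centre line of the jaws, within the pads' length; the fingertips stand 25 mm ahead of it and the grasp point (between the pads) lies 6 mm ahead of it; z points along the fingers, y is the direction in which the jaws open and shut (so a half turn about z gives the same grasp; the last joint's range is limited). The gripper opens to 88 mm and grips with 3 to 60 N. Pads are 18 mm wide; open, the fingers measure 123 mm over their backs; the gripper's body (75 mm by 187 mm) begins 45 mm behind the grasp point.
Start: joints at [1.329, 0.689, -0.195, 1.565, 0.157, 0.902, -0.215], TCP at [0.17, -0.601, 0.264] pointing down, gripper open.
Joint ranges: [-3.01, 3.01], [-0.46, 2.08], [-1.47, 1.51], [0.13, 2.56], [-1, 4.14], [0.04, 2.09], [-2.66, 2.66]. Speed limits (rad/s): [2.57, 2.57, 3.14, 3.14, 3.14, 3.14, 3.14].

### API

Orientations are given as a unit quaternion [x, y, z, w].
In Python, from plant import r, eyes gives the robot as it stands.
- The arm moves only by the tool servo_tool, never from a script. Its argument "deltas" is a list of rows, each an object of numbers: "dx", "dy", "dz": the shift along the tool's x, y, z in units of 60 mm (1.0 is 60 mm); "ax", "ay", "az": the turn, a rotation vector about the tool's x, y, z in units of 6 degrees (1.0 is 6 degrees); "hand": the finger opening in mm, from 0 to 88.1. A call has 1 to 10 rows; each row is the pose to reach, as a shift and turn from the pose commanded when the call began, along the tool's axes at that moment; what a row does not reach only later rows make up. A row lasts 1/8 s, in which the tool goes at most 62.5 mm and 10.7 degrees, less where a joint would pass 70% of its speed; a pose out of reach is approached as far as the arm can. A call with a gripper value outside its range is refused whole. The fingers move at their own pace and stop on an object; "newtons" is the grip in N (left out, the last holds). Time passes only in rows, so rows that repeat a pose let the fingers close. It gives the time, the measured TCP pose, the force and the opening at its end, in the units of the state.
- r.get_state(): the state, without advancing time (a new reading comes with each control period).
- eyes.snapshot(name): name is "scene" or "top"; returns (picture, depth): 400x640x3 uint8, red, green, blue; 400x640 float32, m along the optical axis (not along the pixel's ray), 0 where there is no reading.
- eyes.camera_model(name): a dict with "fx", "fy", "cx", "cy" (pixels), "pose" (4x4, takes a point from camera to world coordinates). Camera axes: x right, y up, looking along -z (the intrinsics and any distortion apply to the point x, -y, -z); pixel columns grow to the right and rows downward; lengths in m; the calibration is good to about 2 mm. A picture is of the moment at which its call begins. camera_model takes no time and is no camera call.
- r.finish_job(): hands the job in, once; it reports no verdict.
The state is a dict: "clock": time; "q": joint angles; "qd": joint speeds; "joint_torque": joint torques, N m; "tool_pos": TCP position; "eef_rot": TCP orientation; "contact_force": force on the tool from outside, world axes, zero at the start; "moment": the same for the moment, N m; "opening": opening from 0.0 (shut) to 1.0 (fully open).
Only numpy, scipy, OpenCV 4.12 (cv2) and the standard library are available. Lean on these libraries where they do the work, as an engineer would, in place of code of your own. Each camera call takes 0.05 s, during which the arm holds its last target.

## Working session

There is one attempt and no reset: what is moved stays moved. The work goes in short steps, Python scripts to look and compute and a tool call to move; the robot and the scene stay as the last step left them, time stands still between calls to the robot, and variables do not carry over. Pictures are saved under pics/ and viewed, and the job is handed in when it is done.

Besides the shell and the picture viewer there is one more tool, called after "Call:" as a command line: name --argument value ..., lists and objects as JSON in quotes. servo_tool: Moves the arm, as the interface text tells. Its arguments: {"type":"object","properties":{"deltas":{"type":"array","items":{"type":"object","properties":{"dx":{"type":"number"},"dy":{"type":"number"},"dz":{"type":"number"},"ax":{"type":"number"},"ay":{"type":"number"},"az":{"type":"number"},"hand":{"type":"number"}}}},"newtons":{"type":"number"}},"required":["deltas"]}

```bash
ls; mkdir -p pics
python3 - <<'E'
from plant import r, eyes
import cv2,numpy as np
s=r.get_state(); print({k:np.round(s[k],3) for k in s})
for n in ["scene","top"]:
    p,d=eyes.snapshot(n); cv2.imwrite(f"pics/{n}0.png",p[:,:,::-1]); np.savez(f"{n}0.npz",p=p,d=d)
    m=eyes.camera_model(n); print(n,m)
E
```

```text
pics
{'clock': np.float64(0.0), 'q': array([ 1.329,  0.69 , -0.195,  1.566,  0.157,  0.902, -0.215]), 'qd': array([ 0.001, -0.001,  0.   ,  0.   , -0.002,  0.001,  0.001]), 'joint_torque': array([-1.0000e-03, -5.2756e+01, -1.2670e+00, -1.5343e+01, -5.3000e-02,
        7.0000e-03,  0.0000e+00]), 'tool_pos': array([ 0.17 , -0.601,  0.263]), 'eef_rot': array([ 0.99 ,  0.138, -0.   , -0.001]), 'contact_force': array([-0.364,  0.655,  0.37 ]), 'moment': array([-0.   , -0.026,  0.023]), 'opening': np.float64(0.998)}
scene {'fx': 423.3557258258193, 'fy': 423.3557258258193, 'cx': 321.0889503899963, 'cy': 203.507958013592, 'pose': array([[-0.57580509, -0.68440937,  0.44724973,  1.02385024],
       [ 0.81758323, -0.48366911,  0.31244495,  0.33140097],
       [ 0.00248063,  0.54557127,  0.83806076,  1.02737878],
       [ 0.        ,  0.        ,  0.        ,  1.        ]])}
top {'fx': 434.628175026825, 'fy': 434.628175026825, 'cx': 317.16247705207826, 'cy': 209.20557527107567, 'pose': array([[-0.01316446,  0.98810142, -0.15323929,  0.3455336 ],
       [-0.99957996, -0.01696174, -0.02349914, -0.01142261],
       [-0.02581874,  0.15286557,  0.98790967,  1.38485669],
       [ 0.        ,  0.        ,  0.        ,  1.        ]])}
```

View pics/top0.png

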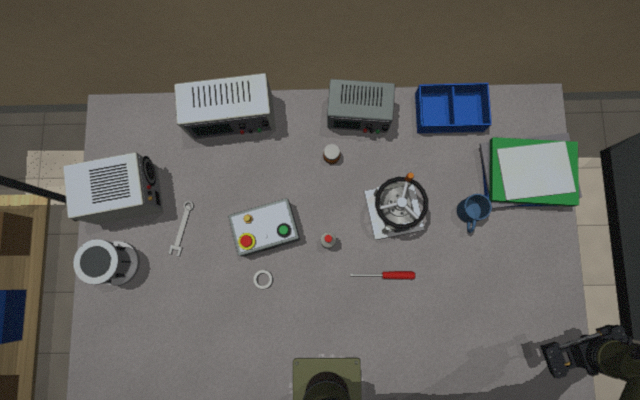

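View pics/scene0.png

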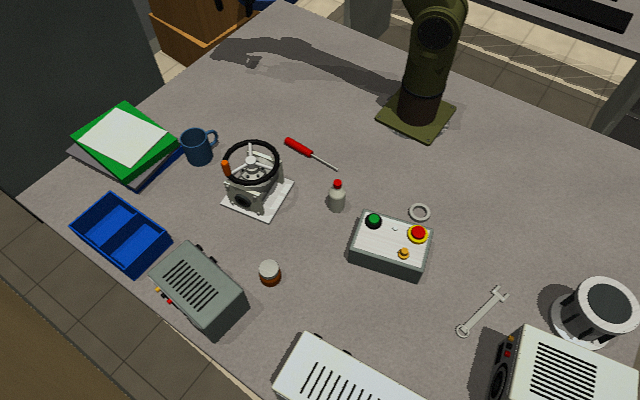

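The top view shows the wheel at about (402,203) with its orange handle at (410,177). The green button is at (284,230), the red stop at (247,241), the fitting at (248,218), the bottle at (328,241) and the mug at (476,208). Next I'll measure these.

```bash
cat > h.py <<'E'
import numpy as np,cv2
from plant import r,eyes
from scipy.optimize import least_squares
def ray(n,uv):
    m=eyes.camera_model(n);P=m['pose']
    d=np.array([(uv[0]-m['cx'])/m['fx'],-(uv[1]-m['cy'])/m['fy'],-1.])
    return P[:3,3],P[:3,:3]@d
def onz(n,uv,z):
    o,d=ray(n,uv);return o+d*(z-o[2])/d[2]
def proj(n,X):
    m=eyes.camera_model(n);P=m['pose'];c=P[:3,:3].T@(np.array(X)-P[:3,3])
    return np.array([m['cx']+m['fx']*c[0]/-c[2],m['cy']-m['fy']*c[1]/-c[2]])
def blobs(p,lo,hi,box,amin=8):
    h=cv2.cvtColor(p,cv2.COLOR_RGB2HSV);m=cv2.inRange(h,np.array(lo),np.array(hi))
    M=np.zeros_like(m);x0,y0,x1,y1=box;M[y0:y1,x0:x1]=m[y0:y1,x0:x1]
    k,l,st,c=cv2.connectedComponentsWithStats(M)
    return [(st[i][4],st[i][:4].tolist(),c[i].round(1).tolist()) for i in range(1,k) if st[i][4]>=amin],M
E
python3 - <<'E'
from h import *
np.set_printoptions(precision=4,suppress=True)
boxes={'top':dict(orange=(395,165,425,190),green=(270,215,300,245),red=(235,228,262,255),wheel=(360,165,440,240)),
'scene':dict(orange=(210,150,240,190),green=(360,205,390,235),red=(405,220,432,248),wheel=(215,130,290,195))}
for n in boxes:
    p=np.load(n+'0.npz')['p'];b=boxes[n]
    for k,lo,hi in [('orange',(5,150,90),(20,255,255)),('green',(45,100,30),(85,255,255)),('red',(0,150,90),(4,255,255))]:
        bl,_=blobs(p,lo,hi,b[k]);print(n,k,bl)
        for a in bl:
            print('   ',onz(n,a[2],{'orange':.181,'green':.096,'red':.1}[k]))
    bl,M=blobs(p,(0,0,0),(179,255,45),b['wheel'],150);print(n,'wheel',bl)
    cv2.imwrite(f'pics/m_{n}.png',M)
    x0,y0,x1,y1=b['wheel']
    cv2.imwrite(f'pics/z_{n}.png',cv2.resize(p[y0-10:y1+20,x0-10:x1+10,::-1],None,fx=6,fy=6,interpolation=cv2.INTER_CUBIC))
E
```

```text
top orange [(np.int32(28), [407, 173, 6, 6], [409.8, 175.5])]
    [ 0.624  -0.2455  0.181 ]
top green [(np.int32(76), [278, 225, 10, 10], [282.9, 229.4])]
    [0.4862 0.1224 0.096 ]
top red [(np.int32(81), [241, 236, 10, 10], [245.5, 240.6])]
    [0.4541 0.2334 0.1   ]
top wheel [(np.int32(552), [376, 177, 52, 55], [400.5, 205.0])]
scene orange [(np.int32(44), [221, 160, 8, 7], [224.2, 162.9])]
    [ 0.6136 -0.2563  0.181 ]
scene green [(np.int32(103), [368, 214, 12, 11], [373.6, 218.8])]
    [0.4873 0.1211 0.096 ]
scene red [(np.int32(117), [412, 226, 13, 12], [417.9, 231.7])]
    [0.4578 0.2324 0.1   ]
scene wheel [(np.int32(701), [223, 139, 57, 54], [255.2, 164.1])]
```

```bash
python3 -c "
import cv2,numpy as np
a=cv2.imread('pics/z_top.png');b=cv2.imread('pics/z_scene.png');h=500
r=lambda i:cv2.resize(i,(390,390))
cv2.imwrite('pics/zz.png',np.hstack([r(a),r(b)]))"
```

```text
(no output)
```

View pics/zz.png

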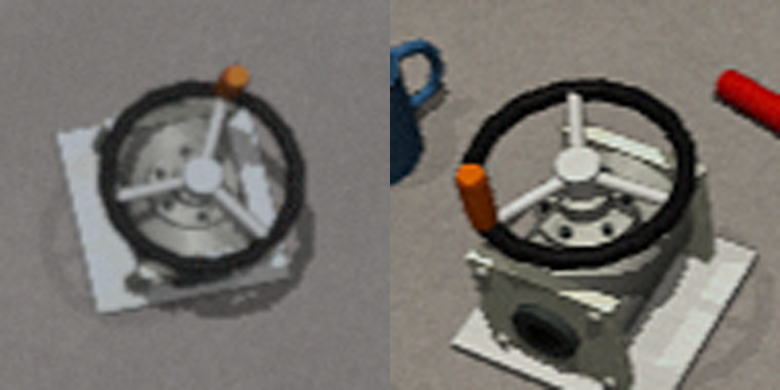

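Run:
```python
from h import *
np.set_printoptions(precision=4,suppress=True)
box={'top':(372,165,440,240),'scene':(215,130,290,200)}
hb={'top':(395,165,425,190),'scene':(210,150,240,195)}
for n in box:
    p=np.load(n+'0.npz')['p']
    _,M=blobs(p,(0,0,0),(179,255,48),box[n])
    ys,xs=np.nonzero(M);X=np.array([onz(n,(x,y),.155)[:2] for x,y in zip(xs,ys)])
    c=np.median(X,0)
    for i in range(20):
        d=np.linalg.norm(X-c,axis=1);k=abs(d-.07)<(.02 if i<8 else .012)
        c=least_squares(lambda c:np.linalg.norm(X[k]-c,axis=1)-.07,c,loss='soft_l1',f_scale=.003).x
    d=np.linalg.norm(X[k]-c,axis=1);print(n,'hub',c,k.sum(),d.mean(),d.std())
    bl,M=blobs(p,(3,120,50),(22,255,255),hb[n]);print(bl)
    for z in(.181,.205,.157):print(z,onz(n,bl[0][2],z))
# triangulate whole-handle centroid
```

```text
top hub [ 0.5517 -0.2224] 572 0.06937702958007853 0.003772897268800241
[(np.int32(53), [405, 173, 9, 8], [409.1, 176.5])]
0.181 [ 0.6212 -0.2434  0.181 ]
0.205 [ 0.6157 -0.2388  0.205 ]
0.157 [ 0.6267 -0.248   0.157 ]
scene hub [ 0.5573 -0.2213] 659 0.06919859410154287 0.004651246771202165
[(np.int32(115), [221, 160, 10, 16], [225.6, 167.4])]
0.181 [ 0.6223 -0.2436  0.181 ]
0.205 [ 0.6337 -0.2273  0.205 ]
0.157 [ 0.611  -0.2599  0.157 ]
```

```bash
cat >> h.py <<'E'
from scipy.spatial.transform import Rotation as R
def dl(target,yaw=0.,):
    s=r.get_state();Q=R.from_quat(s['eef_rot']);
    T=R.from_euler('z',yaw)*R.from_euler('x',np.pi)
    d=Q.inv().apply(np.array(target)-s['tool_pos'])/.06
    a=np.degrees((Q.inv()*T).as_rotvec())/6
    return d.round(3),a.round(3)
E
python3 - <<'E'
from h import *
print(dl((.5866,-.2842,.264)))
for n,uv,z in[('mug',(476,208),.05),('bottle',(328,240),.12),('fit',(248,218),.1)]:print(n,onz('top',uv,z))
E
```

```text
(array([ 8.118, -3.187, -0.012]), array([-0.015,  0.003,  2.634]))
mug [ 0.54794581 -0.46915329  0.05      ]
bottle [ 0.45045701 -0.01170582  0.12      ]
fit [0.52173607 0.22670589 0.1       ]
```

Call:
servo_tool --deltas '[{"dx":0.5,"dy":-0.2,"az":0.2,"hand":0},{"dx":1.3,"dy":-0.5,"az":0.5,"hand":0},{"dx":2.2,"dy":-0.87,"az":0.8,"hand":0},{"dx":3.1,"dy":-1.22,"az":1.1,"hand":0},{"dx":4.0,"dy":-1.57,"az":1.4,"hand":0},{"dx":4.9,"dy":-1.92,"az":1.7,"hand":0},{"dx":5.8,"dy":-2.28,"az":2.0,"hand":0},{"dx":6.7,"dy":-2.63,"az":2.3,"hand":0},{"dx":7.5,"dy":-2.95,"az":2.5,"hand":0},{"dx":8.12,"dy":-3.19,"az":2.63,"hand":0}]' --newtons 10

```text
schema error: expected keys dx, dy, dz, ax, ay, az, hand
```

Call:
servo_tool --deltas '[{"hand":0},{"hand":0}]'

```text
schema error: expected keys dx, dy, dz, ax, ay, az, hand
```

Run:
```python
from h import *
print(dl((.5866,-.2842,.195)));s=r.get_state();print(s['q'].round(2),s['opening'])
p,d=eyes.snapshot('scene');cv2.imwrite('pics/s1.png',cv2.resize(p[80:260,140:420,::-1],None,fx=2.8,fy=2.8))
```

```text
(array([ 8.118, -3.185,  1.138]), array([-0.015,  0.003,  2.634]))
[ 1.33  0.69 -0.19  1.57  0.16  0.9  -0.22] 1.0003723855429703
```

View pics/s1.png

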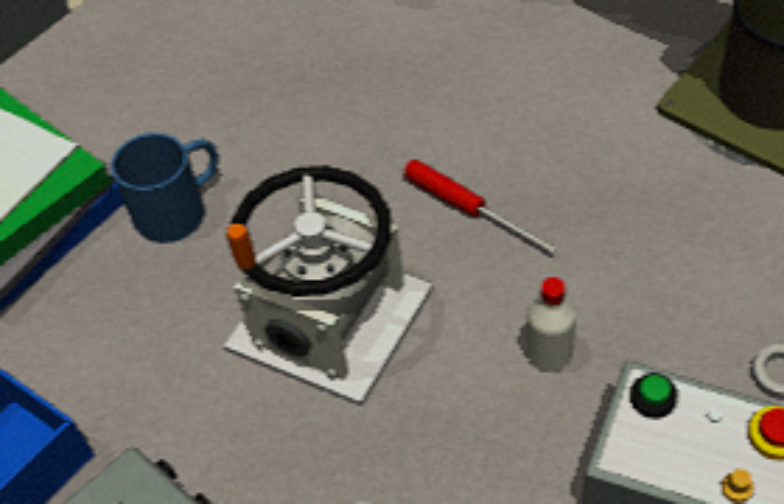

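The call was refused because every key is required, so nothing has moved and the scene is unchanged. I'll send it again with all keys.

Call:
servo_tool --deltas '[{"dx":0.5,"dy":-0.2,"dz":0,"ax":0,"ay":0,"az":0.2,"hand":0},{"dx":1.3,"dy":-0.5,"dz":0,"ax":0,"ay":0,"az":0.5,"hand":0},{"dx":2.2,"dy":-0.87,"dz":0,"ax":0,"ay":0,"az":0.8,"hand":0},{"dx":3.1,"dy":-1.22,"dz":0,"ax":0,"ay":0,"az":1.1,"hand":0},{"dx":4.0,"dy":-1.57,"dz":0,"ax":0,"ay":0,"az":1.4,"hand":0},{"dx":4.9,"dy":-1.92,"dz":0,"ax":0,"ay":0,"az":1.7,"hand":0},{"dx":5.8,"dy":-2.28,"dz":0,"ax":0,"ay":0,"az":2.0,"hand":0},{"dx":6.7,"dy":-2.63,"dz":0,"ax":0,"ay":0,"az":2.3,"hand":0},{"dx":7.5,"dy":-2.95,"dz":0,"ax":0,"ay":0,"az":2.5,"hand":0},{"dx":8.12,"dy":-3.19,"dz":0,"ax":0,"ay":0,"az":2.63,"hand":0}]' --newtons 10

```text
clock: 1.4
tool_pos: [0.5887, -0.282, 0.2633]
eef_rot: [1.0, 0.001, -0.0, -0.0]
contact_force: [0.3, -0.3, -0.6]
opening: 0.006
```

Call:
servo_tool --deltas '[{"dx":0,"dy":0,"dz":0,"ax":0,"ay":0,"az":0,"hand":0},{"dx":0,"dy":0,"dz":0,"ax":0,"ay":0,"az":0,"hand":0}]'

```text
clock: 1.65
tool_pos: [0.5859, -0.2853, 0.2633]
eef_rot: [1.0, -0.0, -0.001, 0.0]
contact_force: [-0.6, 0.5, -0.1]
opening: 0.004
```

Run:
```python
from h import *
print(dl((.5866,-.2842,.195)));s=r.get_state();print(s['clock'],s['q'].round(2),s['opening'])
p,d=eyes.snapshot('scene');cv2.imwrite('pics/s2.png',cv2.resize(p[80:260,140:420,::-1],None,fx=2.8,fy=2.8))
```

```text
(array([ 0.013, -0.019,  1.138]), array([ 0.007,  0.016, -0.001]))
1.65 [ 0.41  0.72 -0.05  1.48  0.05  0.94 -1.23] 0.004454788749530382
```

View pics/s2.png

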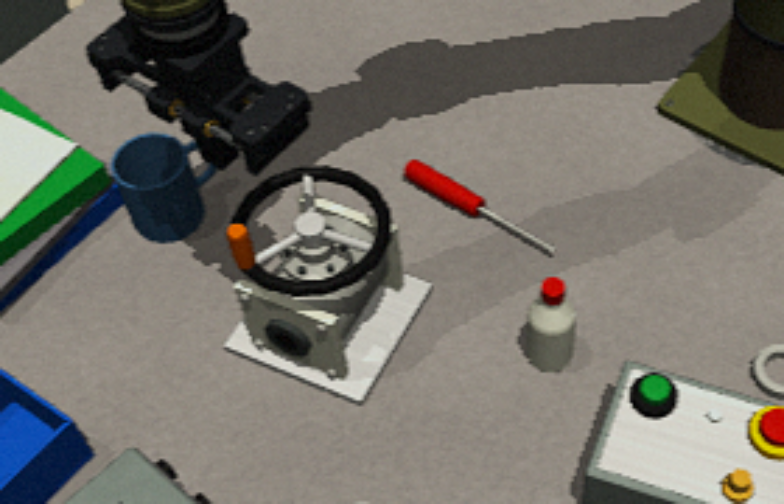

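The gripper is shut and upright beside the ring, behind the handle, and everything else is undisturbed. I'll lower it and tabulate the circle.

Call:
servo_tool --deltas '[{"dx":0,"dy":0,"dz":0.4,"ax":0,"ay":0,"az":0,"hand":0},{"dx":0,"dy":0,"dz":0.8,"ax":0,"ay":0,"az":0,"hand":0},{"dx":0,"dy":0,"dz":1.1,"ax":0,"ay":0,"az":0,"hand":0},{"dx":0,"dy":0,"dz":1.13,"ax":0,"ay":0,"az":0,"hand":0}]'

```text
clock: 2.2
tool_pos: [0.5855, -0.2851, 0.1947]
eef_rot: [1.0, -0.0, -0.001, -0.0]
contact_force: [0.5, -0.1, -0.2]
opening: 0.006
```

```bash
cat >> h.py <<'E'
C=np.array([.5545,-.222])
def tab(p0,p1,n=10,rad=.07):
    t=r.get_state()['tool_pos']
    for a in np.linspace(p0,p1,n+1)[1:]:
        q=C+rad*np.array([np.cos(np.radians(a)),np.sin(np.radians(a))])
        print(round(a,1),((q-t[:2])/.06*[1,-1]).round(2).tolist())
E
python3 - <<'E'
from h import *
print(r.get_state()['tool_pos']);tab(-62.7,37.3)
E
```

```text
[ 0.5854758  -0.28510032  0.19467735]
-52.7 [0.19, -0.12]
-42.7 [0.34, -0.26]
-32.7 [0.47, -0.42]
-22.7 [0.56, -0.6]
-12.7 [0.62, -0.8]
-2.7 [0.65, -1.0]
7.3 [0.64, -1.2]
17.3 [0.6, -1.4]
27.3 [0.52, -1.59]
37.3 [0.41, -1.76]
```

Call:
servo_tool --deltas '[{"dx":0.19,"dy":-0.12,"dz":0,"ax":0,"ay":0,"az":0,"hand":0},{"dx":0.34,"dy":-0.26,"dz":0,"ax":0,"ay":0,"az":0,"hand":0},{"dx":0.47,"dy":-0.42,"dz":0,"ax":0,"ay":0,"az":0,"hand":0},{"dx":0.56,"dy":-0.6,"dz":0,"ax":0,"ay":0,"az":0,"hand":0},{"dx":0.62,"dy":-0.8,"dz":0,"ax":0,"ay":0,"az":0,"hand":0},{"dx":0.65,"dy":-1.0,"dz":0,"ax":0,"ay":0,"az":0,"hand":0},{"dx":0.64,"dy":-1.2,"dz":0,"ax":0,"ay":0,"az":0,"hand":0},{"dx":0.6,"dy":-1.4,"dz":0,"ax":0,"ay":0,"az":0,"hand":0},{"dx":0.52,"dy":-1.59,"dz":0,"ax":0,"ay":0,"az":0,"hand":0},{"dx":0.41,"dy":-1.76,"dz":0,"ax":0,"ay":0,"az":0,"hand":0}]'

```text
clock: 3.45
tool_pos: [0.6124, -0.1762, 0.196]
eef_rot: [1.0, 0.001, 0.001, -0.001]
contact_force: [4.8, -1.0, -0.2]
opening: 0.007
```

Run:
```python
from h import *
p,d=eyes.snapshot('scene');cv2.imwrite('pics/s3.png',cv2.resize(p[80:260,140:420,::-1],None,fx=2.8,fy=2.8))
print(r.get_state()['tool_pos']);tab(37.3,137.3)
```

```text
[ 0.61107474 -0.17448775  0.19590664]
47.3 [-0.15, -0.07]
57.3 [-0.31, -0.19]
67.3 [-0.49, -0.28]
77.3 [-0.69, -0.35]
87.3 [-0.89, -0.37]
97.3 [-1.09, -0.37]
107.3 [-1.29, -0.32]
117.3 [-1.48, -0.24]
127.3 [-1.65, -0.14]
137.3 [-1.8, 0.0]
```

View pics/s3.png

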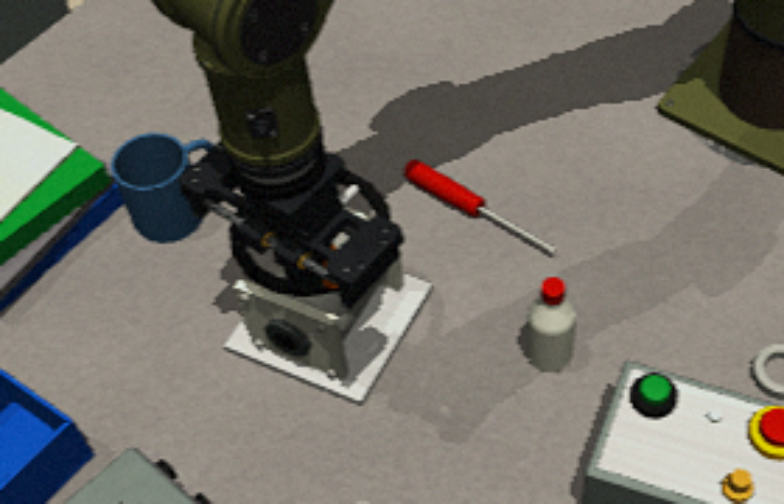

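The gripper is over the far left of the ring and carries 4.8 N along +x, so it's pushing the handle. I'll carry on round.

Call:
servo_tool --deltas '[{"dx":-0.15,"dy":-0.07,"dz":0,"ax":0,"ay":0,"az":0,"hand":0},{"dx":-0.31,"dy":-0.17,"dz":0,"ax":0,"ay":0,"az":0,"hand":0},{"dx":-0.49,"dy":-0.26,"dz":0,"ax":0,"ay":0,"az":0,"hand":0},{"dx":-0.69,"dy":-0.33,"dz":0,"ax":0,"ay":0,"az":0,"hand":0},{"dx":-0.89,"dy":-0.35,"dz":0,"ax":0,"ay":0,"az":0,"hand":0},{"dx":-1.09,"dy":-0.35,"dz":0,"ax":0,"ay":0,"az":0,"hand":0},{"dx":-1.29,"dy":-0.31,"dz":0,"ax":0,"ay":0,"az":0,"hand":0},{"dx":-1.48,"dy":-0.23,"dz":0,"ax":0,"ay":0,"az":0,"hand":0},{"dx":-1.65,"dy":-0.13,"dz":0,"ax":0,"ay":0,"az":0,"hand":0},{"dx":-1.8,"dy":0.0,"dz":0,"ax":0,"ay":0,"az":0,"hand":0}]'

```text
clock: 4.75
tool_pos: [0.5036, -0.1783, 0.1961]
eef_rot: [1.0, 0.001, 0.001, -0.001]
contact_force: [3.6, 2.7, 1.2]
opening: 0.006
```

Run:
```python
from h import *
p,d=eyes.snapshot('scene');cv2.imwrite('pics/s4.png',cv2.resize(p[80:260,140:420,::-1],None,fx=2.8,fy=2.8))
print(r.get_state()['tool_pos']);tab(137.3,237.3)
```

```text
[ 0.50096735 -0.17973082  0.19590076]
147.3 [-0.09, 0.07]
157.3 [-0.18, 0.25]
167.3 [-0.25, 0.45]
177.3 [-0.27, 0.65]
187.3 [-0.26, 0.85]
197.3 [-0.22, 1.05]
207.3 [-0.14, 1.24]
217.3 [-0.04, 1.41]
227.3 [0.1, 1.56]
237.3 [0.26, 1.69]
```

View pics/s4.png

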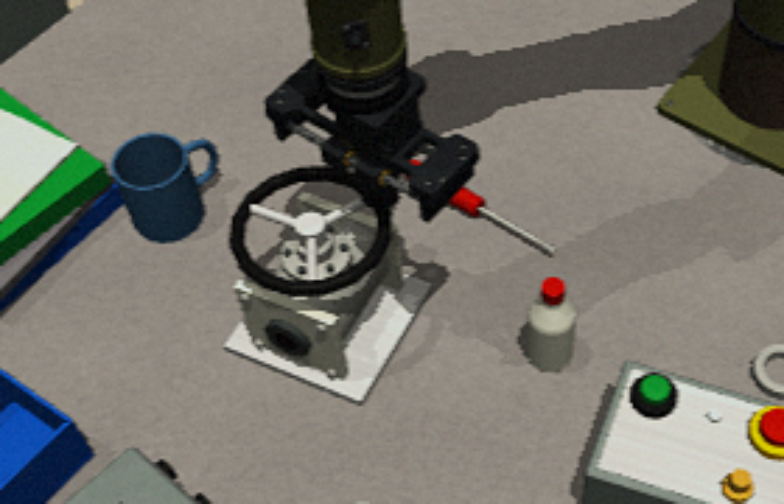

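The spokes have turned and the handle is hidden behind the fingers, so the push is working. I'll continue.

Call:
servo_tool --deltas '[{"dx":-0.09,"dy":0.1,"dz":0,"ax":0,"ay":0,"az":0,"hand":0},{"dx":-0.18,"dy":0.26,"dz":0,"ax":0,"ay":0,"az":0,"hand":0},{"dx":-0.24,"dy":0.45,"dz":0,"ax":0,"ay":0,"az":0,"hand":0},{"dx":-0.26,"dy":0.65,"dz":0,"ax":0,"ay":0,"az":0,"hand":0},{"dx":-0.25,"dy":0.85,"dz":0,"ax":0,"ay":0,"az":0,"hand":0},{"dx":-0.21,"dy":1.05,"dz":0,"ax":0,"ay":0,"az":0,"hand":0},{"dx":-0.14,"dy":1.24,"dz":0,"ax":0,"ay":0,"az":0,"hand":0},{"dx":-0.04,"dy":1.41,"dz":0,"ax":0,"ay":0,"az":0,"hand":0},{"dx":0.1,"dy":1.56,"dz":0,"ax":0,"ay":0,"az":0,"hand":0},{"dx":0.26,"dy":1.69,"dz":0,"ax":0,"ay":0,"az":0,"hand":0}]'

```text
clock: 6.05
tool_pos: [0.5181, -0.2822, 0.1955]
eef_rot: [1.0, -0.001, -0.001, 0.0]
contact_force: [-3.5, 0.1, -1.7]
opening: 0.005
```

Run:
```python
from h import *
p,d=eyes.snapshot('scene');cv2.imwrite('pics/s5.png',cv2.resize(p[80:260,140:420,::-1],None,fx=2.8,fy=2.8))
p,d=eyes.snapshot('top');cv2.imwrite('pics/t5.png',cv2.resize(p[150:270,340:500,::-1],None,fx=5,fy=5))
print(r.get_state()['tool_pos']);tab(237.3,307.3,7)
```

```text
[ 0.52015049 -0.28247672  0.19574642]
247.3 [0.12, 0.07]
257.3 [0.32, 0.13]
267.3 [0.52, 0.16]
277.3 [0.72, 0.15]
287.3 [0.92, 0.11]
297.3 [1.11, 0.03]
307.3 [1.28, -0.08]
```

View pics/s5.png

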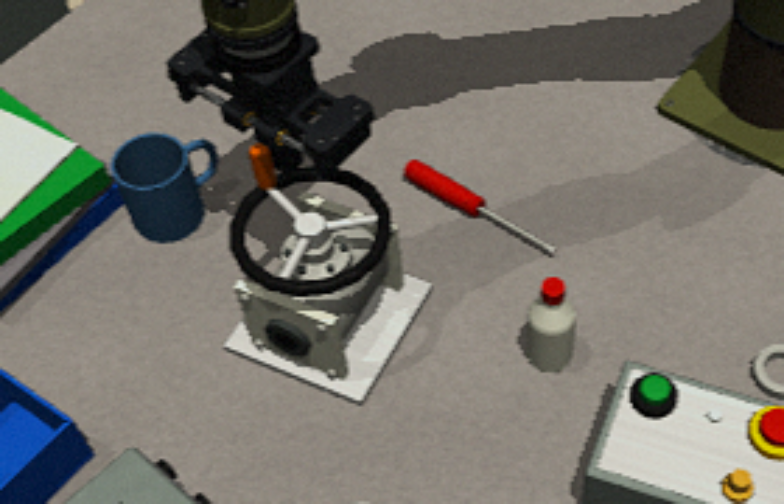

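View pics/t5.png

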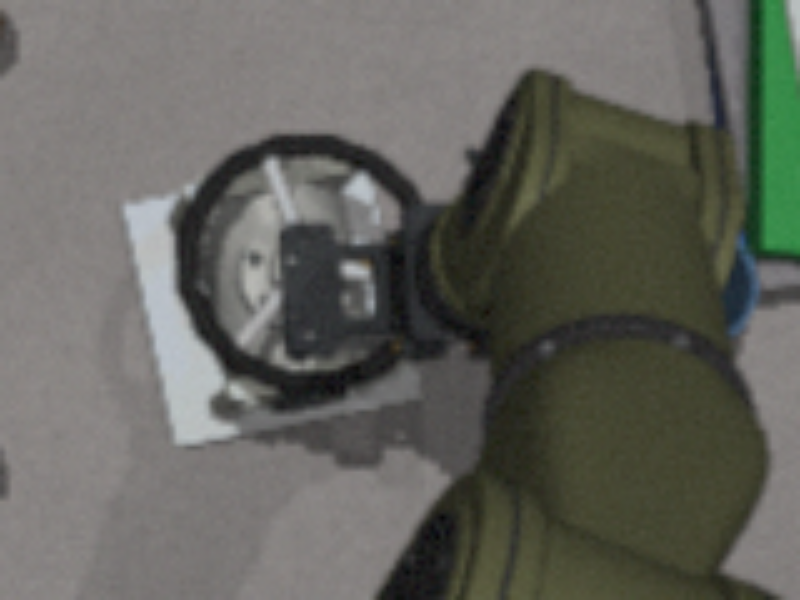

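The handle is visible again at scene pixel (233,139), just ahead of the fingers. I'll measure its angle.

```bash
cat >> h.py <<'E'
def handle(n='scene',tag=None):
    p,d=eyes.snapshot(n)
    if tag:cv2.imwrite(f'pics/{tag}.png',cv2.resize(p[80:260,140:420,::-1],None,fx=2.8,fy=2.8))
    b=(200,120,300,200) if n=='scene' else (360,150,440,250)
    bl,M=blobs(p,(3,120,50),(22,255,255),b);bl.sort(key=lambda a:-a[0])
    X=onz(n,bl[0][2],.181);v=X[:2]-C;return bl[0],X,np.degrees(np.arctan2(v[1],v[0])),np.linalg.norm(v)
E
python3 - <<'E'
from h import *
h=handle();print(h);t=r.get_state()['tool_pos'];print(t,np.degrees(np.arctan2(*(t[:2]-C)[::-1])))
E
```

```text
((np.int32(108), [228, 131, 9, 17], [232.3, 139.0]), array([ 0.54122762, -0.29332668,  0.181     ]), np.float64(-100.54096825055939), np.float64(0.07255102437857633))
[ 0.52012292 -0.2817128   0.19589957] -119.92933481954493
```

Call:
servo_tool --deltas '[{"dx":0.12,"dy":0.06,"dz":0,"ax":0,"ay":0,"az":0,"hand":0},{"dx":0.32,"dy":0.12,"dz":0,"ax":0,"ay":0,"az":0,"hand":0},{"dx":0.52,"dy":0.15,"dz":0,"ax":0,"ay":0,"az":0,"hand":0},{"dx":0.72,"dy":0.14,"dz":0,"ax":0,"ay":0,"az":0,"hand":0},{"dx":0.9,"dy":0.1,"dz":0,"ax":0,"ay":0,"az":0,"hand":0},{"dx":1.02,"dy":0.06,"dz":0,"ax":0,"ay":0,"az":0,"hand":0},{"dx":1.1,"dy":0.03,"dz":0,"ax":0,"ay":0,"az":0,"hand":0},{"dx":1.1,"dy":0.03,"dz":0,"ax":0,"ay":0,"az":0,"hand":0}]'

```text
clock: 7.2
tool_pos: [0.5852, -0.28, 0.1958]
eef_rot: [1.0, 0.001, -0.001, -0.001]
contact_force: [-6.4, 0.8, 1.5]
opening: 0.005
```

Run:
```python
from h import *
h=handle(tag='s6');print(h);t=r.get_state()['tool_pos'];print(t,np.degrees(np.arctan2(*(t[:2]-C)[::-1])),h[1]-t)
```

```text
((np.int32(114), [217, 151, 10, 16], [221.5, 158.3]), array([ 0.60641905, -0.27207189,  0.181     ]), np.float64(-43.96242625421903), np.float64(0.07213031541737401))
[ 0.58518551 -0.2806451   0.19582195] -62.37960128204795 [ 0.02123355  0.00857321 -0.01482195]
```

View pics/s6.png

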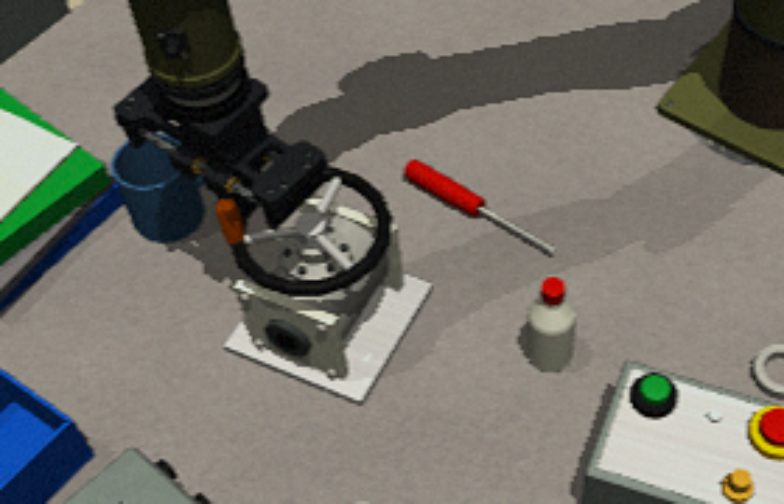

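The handle is at -44° and slides along the fingers' x face. I'll back off, go round to its -y side, and push along +y for the last part.

Call:
servo_tool --deltas '[{"dx":-0.15,"dy":0.2,"dz":0,"ax":0,"ay":0,"az":0,"hand":0},{"dx":-0.1,"dy":0.6,"dz":0,"ax":0,"ay":0,"az":0,"hand":0},{"dx":0.2,"dy":0.7,"dz":0,"ax":0,"ay":0,"az":0,"hand":0},{"dx":0.47,"dy":0.7,"dz":0,"ax":0,"ay":0,"az":0,"hand":0},{"dx":0.47,"dy":0.6,"dz":0,"ax":0,"ay":0,"az":0,"hand":0},{"dx":0.47,"dy":0.4,"dz":0,"ax":0,"ay":0,"az":0,"hand":0},{"dx":0.47,"dy":0.2,"dz":0,"ax":0,"ay":0,"az":0,"hand":0},{"dx":0.47,"dy":0.05,"dz":0,"ax":0,"ay":0,"az":0,"hand":0},{"dx":0.47,"dy":-0.07,"dz":0,"ax":0,"ay":0,"az":0,"hand":0},{"dx":0.47,"dy":-0.07,"dz":0,"ax":0,"ay":0,"az":0,"hand":0}]'

```text
clock: 8.5
tool_pos: [0.6131, -0.2781, 0.1963]
eef_rot: [1.0, 0.0, 0.0, 0.001]
contact_force: [-0.1, -1.9, -1.2]
opening: 0.009
```

Run:
```python
from h import *
h=handle(tag='s7');print(h);t=r.get_state()['tool_pos'];print(t,np.degrees(np.arctan2(*(t[:2]-C)[::-1])),h[1]-t)
```

```text
((np.int32(89), [219, 159, 10, 15], [223.6, 166.1]), array([ 0.62216492, -0.25052235,  0.181     ]), np.float64(-22.85656546015072), np.float64(0.07343069094673459))
[ 0.61304598 -0.2780646   0.1962101 ] -43.75971033385934 [ 0.00911895  0.02754224 -0.0152101 ]
```

View pics/s7.png

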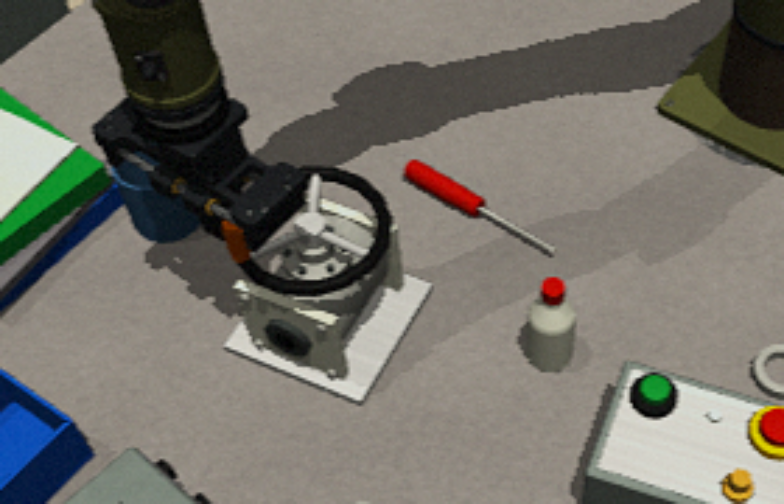

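The handle is about 6 mm short, and the y-face offset of 27.5 mm matches the geometry. I'll nudge it, back off and raise.

Call:
servo_tool --deltas '[{"dx":0.02,"dy":-0.05,"dz":0,"ax":0,"ay":0,"az":0,"hand":0},{"dx":0.02,"dy":-0.1,"dz":0,"ax":0,"ay":0,"az":0,"hand":0},{"dx":0.02,"dy":-0.1,"dz":0,"ax":0,"ay":0,"az":0,"hand":0},{"dx":0.02,"dy":0.1,"dz":0,"ax":0,"ay":0,"az":0,"hand":0},{"dx":0.02,"dy":0.6,"dz":0,"ax":0,"ay":0,"az":0,"hand":0},{"dx":0.02,"dy":0.9,"dz":0,"ax":0,"ay":0,"az":0,"hand":0},{"dx":0.02,"dy":0.9,"dz":-0.5,"ax":0,"ay":0,"az":0,"hand":0},{"dx":0.02,"dy":0.9,"dz":-1.0,"ax":0,"ay":0,"az":0,"hand":0},{"dx":0.02,"dy":0.9,"dz":-1.2,"ax":0,"ay":0,"az":0,"hand":0}]'

```text
clock: 9.68
tool_pos: [0.6152, -0.332, 0.2696]
eef_rot: [1.0, 0.0, 0.001, 0.0]
contact_force: [0.3, -0.3, 0.5]
opening: 0.005
```

Run:
```python
from h import *
h=handle(tag='s8');print(h);t=r.get_state()['tool_pos'];print(t)
p=np.load('scene0.npz')['p'];print(blobs(p,(3,120,50),(22,255,255),(200,120,300,200))[0])
```

```text
((np.int32(116), [220, 159, 11, 17], [225.1, 166.9]), array([ 0.62188502, -0.24569554,  0.181     ]), np.float64(-19.373917181379753), np.float64(0.0714298236364316))
[ 0.61551035 -0.33210075  0.27038393]
[(np.int32(115), [221, 160, 10, 16], [225.6, 167.4])]
```

View pics/s8.png

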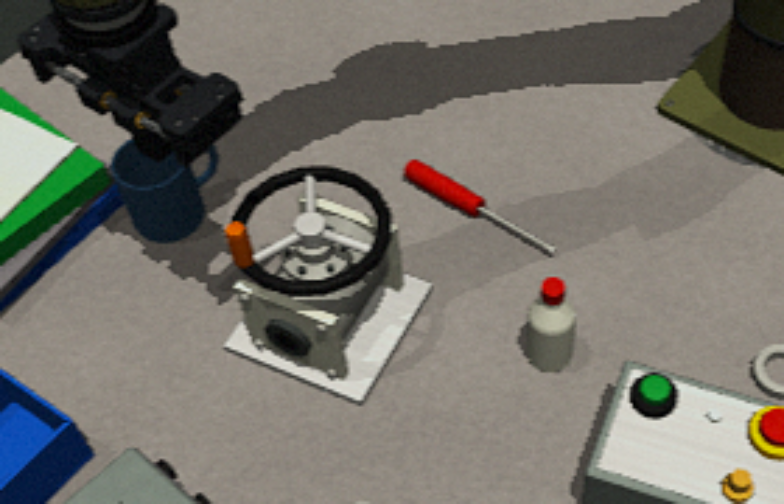

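The handle is back within about 2 mm of its start. Scene pixel is (225.1,166.9) against (225.6,167.4) at first, and the wheel is standing free. Next I'll move above the green button.

Call:
servo_tool --deltas '[{"dx":-0.1,"dy":-0.5,"dz":0,"ax":0,"ay":0,"az":0,"hand":0},{"dx":-0.35,"dy":-1.3,"dz":0,"ax":0,"ay":0,"az":0,"hand":0},{"dx":-0.6,"dy":-2.15,"dz":0,"ax":0,"ay":0,"az":0,"hand":0},{"dx":-0.85,"dy":-3.0,"dz":0,"ax":0,"ay":0,"az":0,"hand":0},{"dx":-1.1,"dy":-3.9,"dz":0,"ax":0,"ay":0,"az":0,"hand":0},{"dx":-1.35,"dy":-4.8,"dz":0,"ax":0,"ay":0,"az":0,"hand":0},{"dx":-1.6,"dy":-5.7,"dz":0,"ax":0,"ay":0,"az":0,"hand":0},{"dx":-1.85,"dy":-6.5,"dz":0,"ax":0,"ay":0,"az":0,"hand":0},{"dx":-2.03,"dy":-7.2,"dz":0,"ax":0,"ay":0,"az":0,"hand":0},{"dx":-2.14,"dy":-7.57,"dz":0,"ax":0,"ay":0,"az":0,"hand":0}]'

```text
clock: 10.98
tool_pos: [0.4843, 0.1251, 0.267]
eef_rot: [1.0, 0.002, -0.001, -0.0]
contact_force: [-0.9, -0.7, 0.9]
opening: 0.002
```

Call:
servo_tool --deltas '[{"dx":0,"dy":0,"dz":0.6,"ax":0,"ay":0,"az":0,"hand":0},{"dx":0,"dy":0,"dz":1.3,"ax":0,"ay":0,"az":0,"hand":0},{"dx":0,"dy":0,"dz":1.9,"ax":0,"ay":0,"az":0,"hand":0},{"dx":0,"dy":0,"dz":2.1,"ax":0,"ay":0,"az":0,"hand":0},{"dx":0,"dy":0,"dz":2.1,"ax":0,"ay":0,"az":0,"hand":0}]'

```text
clock: 11.6
tool_pos: [0.4855, 0.1221, 0.1414]
eef_rot: [1.0, 0.0, -0.001, 0.0]
contact_force: [-0.2, 0.5, -0.4]
opening: 0.0
```

Run:
```python
from h import *
print(dl((.4867,.1218,.118)));print(r.get_state()['tool_pos'])
p,d=eyes.snapshot('scene');cv2.imwrite('pics/s9.png',cv2.resize(p[120:320,260:500,::-1],None,fx=3,fy=3))
```

```text
(array([0.021, 0.005, 0.39 ]), array([0.005, 0.017, 0.005]))
[0.48545941 0.12213439 0.14139392]
```

View pics/s9.png

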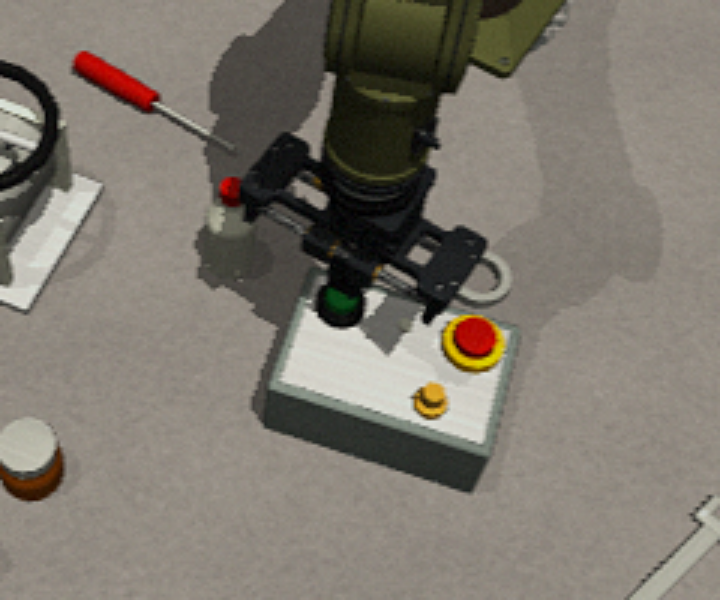

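The fingertips are over the green button, clear of the bottle, red stop and fitting. I'll press.

Call:
servo_tool --deltas '[{"dx":0.02,"dy":0,"dz":0.2,"ax":0,"ay":0,"az":0,"hand":0},{"dx":0.02,"dy":0,"dz":0.3,"ax":0,"ay":0,"az":0,"hand":0},{"dx":0.02,"dy":0,"dz":0.36,"ax":0,"ay":0,"az":0,"hand":0},{"dx":0.02,"dy":0,"dz":0.4,"ax":0,"ay":0,"az":0,"hand":0},{"dx":0.02,"dy":0,"dz":0.41,"ax":0,"ay":0,"az":0,"hand":0},{"dx":0.02,"dy":0,"dz":0.41,"ax":0,"ay":0,"az":0,"hand":0}]'

```text
clock: 12.4
tool_pos: [0.488, 0.1224, 0.1209]
eef_rot: [1.0, 0.0, 0.002, -0.0]
contact_force: [-5.3, -0.5, 37.9]
opening: 0.006
```

Run:
```python
from h import *
for i in range(3):
    s=r.get_state();print(s['clock'],s['tool_pos'].round(4),s['contact_force'].round(1),s['moment'].round(2))
    p,d=eyes.snapshot('scene')
cv2.imwrite('pics/s10.png',cv2.resize(p[180:260,330:450,::-1],None,fx=6,fy=6,interpolation=cv2.INTER_CUBIC))
```

```text
12.4 [0.488  0.1224 0.1209] [-5.3 -0.5 37.9] [-0.17  1.12  0.01]
12.45 [0.488  0.1224 0.1209] [-4.6 -1.5 37.7] [-0.14  1.12 -0.03]
12.5 [0.488  0.1224 0.1209] [-5.3 -1.3 37.4] [-0.19  1.16  0.09]
```

View pics/s10.png

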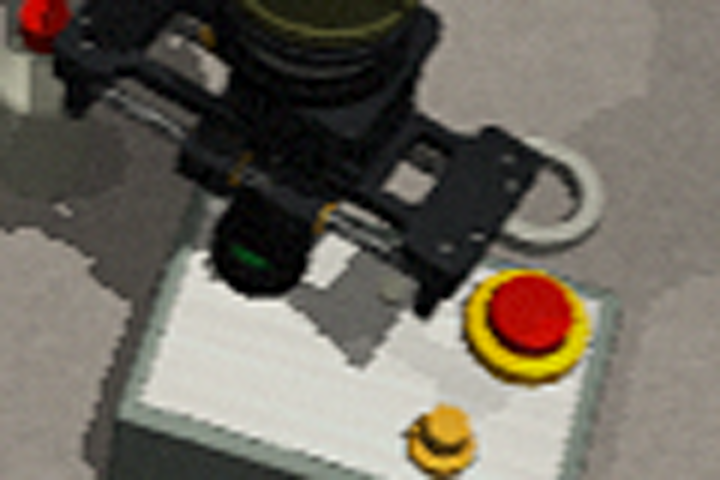

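The force is 38 N, so the fingers are on a hard stop, but the TCP reads about 4 mm higher than I expected there. I'll release in steps and use the force to see whether the button really travelled.

Call:
servo_tool --deltas '[{"dx":0,"dy":0,"dz":-0.04,"ax":0,"ay":0,"az":0,"hand":0},{"dx":0,"dy":0,"dz":-0.04,"ax":0,"ay":0,"az":0,"hand":0}]'

```text
clock: 12.8
tool_pos: [0.488, 0.1224, 0.1213]
eef_rot: [1.0, 0.0, 0.001, -0.0]
contact_force: [-1.1, -0.1, 15.6]
opening: 0.007
```

Call:
servo_tool --deltas '[{"dx":0,"dy":0,"dz":-0.03,"ax":0,"ay":0,"az":0,"hand":0},{"dx":0,"dy":0,"dz":-0.03,"ax":0,"ay":0,"az":0,"hand":0}]'

```text
clock: 13.05
tool_pos: [0.4879, 0.1224, 0.1221]
eef_rot: [1.0, 0.0, 0.001, -0.0]
contact_force: [1.6, 0.0, 4.0]
opening: 0.003
```

Call:
servo_tool --deltas '[{"dx":0,"dy":0,"dz":-0.03,"ax":0,"ay":0,"az":0,"hand":0},{"dx":0,"dy":0,"dz":-0.03,"ax":0,"ay":0,"az":0,"hand":0}]'

```text
clock: 13.3
tool_pos: [0.4879, 0.1224, 0.1235]
eef_rot: [1.0, 0.0, 0.001, -0.0]
contact_force: [1.8, 0.8, 3.1]
opening: 0.006
```

Call:
servo_tool --deltas '[{"dx":0,"dy":0,"dz":-0.03,"ax":0,"ay":0,"az":0,"hand":0},{"dx":0,"dy":0,"dz":-0.03,"ax":0,"ay":0,"az":0,"hand":0}]'

```text
clock: 13.55
tool_pos: [0.4871, 0.1223, 0.1251]
eef_rot: [1.0, 0.0, -0.0, -0.0]
contact_force: [2.4, 0.2, 2.9]
opening: 0.005
```

Call:
servo_tool --deltas '[{"dx":0,"dy":0,"dz":-0.03,"ax":0,"ay":0,"az":0,"hand":0},{"dx":0,"dy":0,"dz":-0.03,"ax":0,"ay":0,"az":0,"hand":0}]'

```text
clock: 13.8
tool_pos: [0.4866, 0.1221, 0.1268]
eef_rot: [1.0, 0.0, -0.0, 0.0]
contact_force: [1.0, 0.3, 1.0]
opening: 0.009
```

Call:
servo_tool --deltas '[{"dx":0,"dy":0,"dz":-0.03,"ax":0,"ay":0,"az":0,"hand":0},{"dx":0,"dy":0,"dz":-0.03,"ax":0,"ay":0,"az":0,"hand":0}]'

```text
clock: 14.05
tool_pos: [0.4862, 0.1219, 0.1285]
eef_rot: [1.0, 0.0, -0.001, 0.0]
contact_force: [-0.4, -0.2, -0.5]
opening: 0.005
```

Call:
servo_tool --deltas '[{"dx":0,"dy":0,"dz":-0.05,"ax":0,"ay":0,"az":0,"hand":0},{"dx":0,"dy":0,"dz":-0.05,"ax":0,"ay":0,"az":0,"hand":0}]'

```text
clock: 14.3
tool_pos: [0.487, 0.1221, 0.1318]
eef_rot: [1.0, 0.0, -0.0, 0.0]
contact_force: [-0.4, 0.2, -0.8]
opening: 0.004
```

The force fell from 15 N to a 3–4 N spring and reached zero over about 6 mm (TCP 0.1213 to 0.1275). So the button went its full 6 mm, against a hard stop. I'll raise the tool and compare the scene with the start.

Call:
servo_tool --deltas '[{"dx":0,"dy":0,"dz":-0.6,"ax":0,"ay":0,"az":0,"hand":0},{"dx":0,"dy":0,"dz":-1.4,"ax":0,"ay":0,"az":0,"hand":0},{"dx":0,"dy":0,"dz":-2.2,"ax":0,"ay":0,"az":0,"hand":0},{"dx":0,"dy":0,"dz":-2.6,"ax":0,"ay":0,"az":0,"hand":0},{"dx":0,"dy":0,"dz":-2.6,"ax":0,"ay":0,"az":0,"hand":0}]'

```text
clock: 14.92
tool_pos: [0.4879, 0.1224, 0.2892]
eef_rot: [1.0, 0.0, 0.002, -0.001]
contact_force: [-0.2, -0.3, -1.0]
opening: 0.003
```

Run:
```python
from h import *
s=r.get_state();print(s['clock'],s['tool_pos'],s['contact_force'])
print(handle());print(handle('top'))
p0=np.load('scene0.npz')['p'];p,_=eyes.snapshot('scene')
cv2.imwrite('pics/f1.png',cv2.resize(p[:,:,::-1],None,fx=1.25,fy=1.25))
for nm,lo,hi,b in [('green',(45,100,30),(85,255,255),(355,200,395,240)),('red',(0,150,90),(4,255,255),(405,220,432,248)),('cap',(0,150,90),(6,255,255),(325,170,350,195)),('driver',(0,150,70),(6,255,255),(275,125,320,165)),('fit',(12,150,90),(25,255,255),(395,244,412,262)),('mug',(95,80,20),(115,255,255),(178,120,222,170)),('jar',(3,120,40),(15,255,255),(255,255,285,290))]:
    f=lambda q:[(int(a[0]),a[2]) for a in blobs(q,lo,hi,b)[0]]
    print(nm,f(p0),f(p))
```

```text
14.925 [0.48794688 0.12243959 0.28924512] [-0.1893723  -0.31997151 -0.98217864]
((np.int32(115), [220, 159, 11, 17], [225.1, 166.8]), array([ 0.62164665, -0.24591172,  0.181     ]), np.float64(-19.601415332866463), np.float64(0.07127722391480633))
((np.int32(53), [406, 173, 9, 9], [409.9, 176.9]), array([ 0.61997167, -0.24561458,  0.181     ]), np.float64(-19.83355707782311), np.float64(0.06960019714213334))
green [(103, [373.6, 218.8])] [(103, [373.4, 218.8])]
red [(117, [417.9, 231.7])] [(116, [418.0, 231.6])]
cap [(47, [337.1, 182.0])] [(44, [337.1, 181.9])]
driver [(198, [297.9, 146.1])] [(201, [298.0, 146.2])]
fit [(75, [403.3, 252.9])] [(77, [403.2, 252.9])]
mug [(1047, [196.2, 145.9])] [(1047, [196.2, 145.9])]
jar [(153, [271.3, 280.0])] [(162, [271.0, 280.2])]
```

View pics/f1.png

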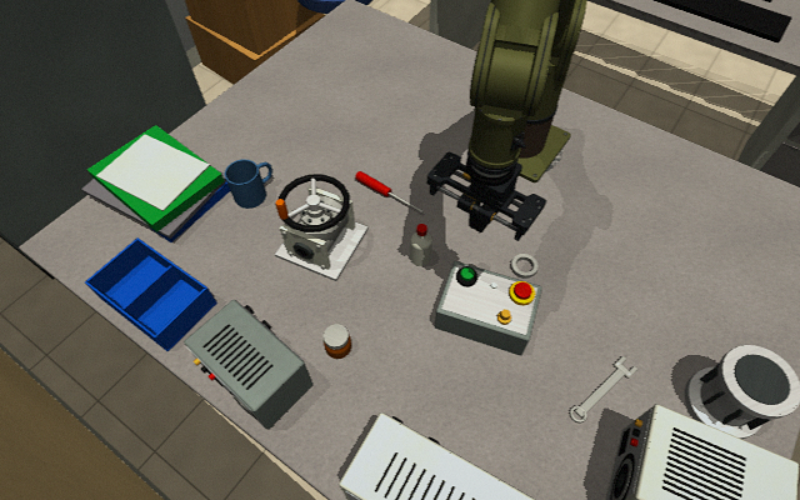

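The handle is within about 2–3 mm of its start in both views. The button is out, nothing else has moved and the arm is clear, so I'm handing in.

```bash
python3 -c "
from plant import r
print(r.finish_job())"
```

```text
the job is handed in; nothing more can be done
None
```

I turned the wheel one full turn anticlockwise, then pressed and released the green button. I handed the job in at about 15 s; it reports no verdict.

**Wheel:** I pushed the handle round with the outside of the shut fingers. For the last part I backed off and pushed from the handle's other side. Both cameras put the handle within about 2–3 mm of where it started, against the 15 mm allowed.

**Green button:** I pressed to a hard stop, peaking at about 38 N. On release the force dropped to a 3–4 N spring and reached zero over about 6 mm, so the button went fully in. It looks fully out again in the last picture.

**Other things:** The red stop, bottle, fitting, screwdriver, mug and jar are within 0.4 pixel of their first position in the scene view. I only checked the clamp ring and wrench by eye, and they look unmoved. The arm ended raised and touching nothing.

**Disagreements:**
- The hard stop under the button came about 4 mm higher by the TCP reading than the geometry suggested. I relied on the force readings instead.
- The two cameras differed by about 5 mm on the hub position, so I used the mean.
- My first two move calls were refused for missing keys, and nothing moved.

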